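Thread the lantern mast into its holder and keep it down on the spring foot

TASK

Set up the camp-kitchen lantern: take the slim mast by its wooden grip out of the rack and lower it from above through both collars of the mast holder until you feel the spring foot hidden in the boot below. Push the foot down about half-way (some 7 mm) and finish while still gripping the mast and holding it there, upright and still, so that a helper can tighten the thumbscrews. Leave the thick rod in the rack and do not knock over the mug or the tin.

Things in the scene. Friction and masses are not known exactly. Their poses are not given: they have to be found in the camera images.
- mast_grip (a point): centre of the wooden grip (24 x 24 mm, 50 mm tall, sides along this point's x and y) of the loose lantern mast, 0.11 to 0.18 kg: below the grip a slim steel rod, 14 mm diameter, 140 mm long; on top an 8 mm brass stub. The point lies 165 mm above the rod's tip; z runs up the rod. It stands upright in one of the rack's sockets, tip 5 mm above the table
- mast_tip (a point): the lower tip of the mast (tapered over its last 5 mm from 14 to 7 mm diameter), on its axis, 165 mm below the grip's centre
- thick_rod_grip (a point): the thick rod in the rack's other socket: same wooden grip, but the steel below it is 24 mm thick and will not go through the collars. This point is its grip's centre, 165 mm above its lower tip (its top is 203 mm above the table). To be left alone
- rack: fixed wooden block 75 x 190 x 45 mm (x, y, z), origin under its centre, with two vertical sockets 17 mm wide and 40 mm deep, 55 mm either side of the centre along y; which socket holds the mast varies
- holder: fixed mast holder, origin under its centre: base board 150 x 130 x 16 mm; on the vertical axis through the origin, as 40 x 40 mm steel blocks: upper collar 120 to 132 mm above the table, lower collar 72 to 84 mm, boot 16 to 62 mm. Collar bores 18 mm, rims countersunk 3 mm; boot bore 20 mm. A steel plate 50 mm wide stands 20 mm from the axis on the -x side, up to 132 mm
- upper_collar (a point): centre of the mouth of the upper collar's bore, 132 mm above the table
- lower_collar (a point): centre of the mouth of the lower collar's bore, 84 mm above the table
- foot (a joint): compression (m) of the spring foot, a rubber-topped plunger, 18 mm diameter, hidden in the boot's bore: 0 free, 0.007 half-way, 0.014 fully down. The height of its free top differs each time, 36 to 56 mm above the table, and must be felt: it gives from 0.8 N on and pushes back 0.8 N more per mm (6.4 N half-way)
- mug: blue enamel-look mug, 72 mm wide, 85 mm high, low among the task's things; a bystander, origin at the centre of its underside
- tin: food can with a white label, 66 mm wide, 75 mm high, among the task's things; a bystander, origin at the centre of its underside
Things that resemble listed ones, but are neither listed nor needed, are in the scene too. What is shaped like the part that bears mast_grip but purple or turquoise is not meant. There is more than one size of the holder; the job needs the larger.

How it is judged (in metres and radians):
On the way, in this order (a step that is already met when the one before it is completed fails the run):
1. the mast's tip has come down through the upper collar and is above the lower one (horizontal distance between mast_tip and holder below 0.006 m and angle between the z axis of mast_grip and the z axis of holder, either way round below 0.09 rad and z of mast_tip in the frame of holder between 0.074 and 0.118 m), for 0.02 s.
2. the mast's tip has passed the lower collar too, so that it spans both (horizontal distance between mast_tip and holder below 0.006 m and angle between the z axis of mast_grip and the z axis of holder, either way round below 0.09 rad and z of mast_tip in the frame of holder below 0.07 m), for 0.1 s.
At the end, for the whole second after the job is handed in: The mast, upright to 0.09 rad, spans both collars with its tip inside the boot within 6 mm of the bores' axis, the spring foot is held down 3.5 to 11.5 mm (its own weight presses it less than 2 mm), the fingers still grip the mast and it is still (under 20 mm/s) (horizontal distance between mast_tip and holder below 0.006 m and angle between the z axis of mast_grip and the z axis of holder, either way round below 0.09 rad and z of mast_tip in the frame of holder below 0.062 m and value of joint foot between 0.0035 and 0.0115 m and contact force between the fingers and mast above 2 N and linear speed of mast below 0.02 m/s); the arm keeps its last pose, push and grip.
It fails at once if the thick rod is taken out or shifted by more than 30 mm (distance of thick_rod_grip from where it was at the start of the episode above 0.03 m).
It fails at once if the mug or the tin is knocked over (angle between any of mug, tin's own z axis and vertical above 0.6 rad).
It also fails if it takes over 72 s, if anything falls off the work surface, if the arm or the gripper's body presses on something with over 40 N, if the wrist force passes 120 N, or if a joint passes its speed limit or range.

ROBOT

A 6-joint arm with a two-finger parallel gripper is mounted at the origin on the work surface. World frame = base frame: x ahead of the robot, y to its left, z up, the work surface at z = 0. Lengths are in mm, angles in rad, forces in N, time in s.
With the tool pointing down it reaches from about 225 to 725 mm from the base axis. Payload 3.1 kg.
Tool frame: the origin (TCP) lies between the finger pads; the fingertips stand 11 mm ahead of it and the grasp point (between the pads) lies 8 mm behind it; z points along the fingers, y is the line along which they close (so a half turn about z gives the same grasp; the last joint's range is limited). The gripper opens to 85 mm and grips with 20 to 120 N. Pads are 22 mm wide; open, the fingers measure 114 mm over their backs; the gripper's body (76 mm by 85 mm) begins 54 mm behind the grasp point. The pads swing forward as they close: fully open they stand 13 mm farther back than shut.
Start: joints at [-1.364, 0.048, 0.099, 1.622, 0, 1.443], TCP at [172.489, -495.848, 242.312] pointing down, gripper open.
Joint ranges: [-2.91, 2.91], [-0.99, 1.94], [-1.21, 1.42], [-2.12, 2.29], [-1.49, 1.47], [-3.14, 3.14]. Speed limits (rad/s): [2.79, 2.79, 3.14, 3.14, 3.14, 3.14].

INTERFACE

Orientations are given as a unit quaternion [x, y, z, w].
In Python, from cell import get_obs, read_camera, sign_off gives the robot as it stands.
- The arm moves only by the tool arm_command, never from a script. Its argument "rows" is a list of rows, each an object of numbers: "x", "y", "z": the shift along the world's x, y, z in mm; "rx", "ry", "rz": the turn, a rotation vector about the world's x, y, z in rad; "hand": the opening, from 0 (shut) to 1 (fully open). A call has 1 to 10 rows; each row is the pose to reach, as a shift and turn from the pose commanded when the call began; what a row does not reach only later rows make up. A row lasts 1/8 s, in which the tool goes at most 62.5 mm and 10.7 degrees, less where a joint would pass 70% of its speed; a pose out of reach is approached as far as the arm can. A call with a gripper value outside its range is refused whole. The fingers move at their own pace and stop on an object; "newtons" is the grip in N (left out, the last holds). Time passes only in rows, so rows that repeat a pose let the fingers close. It gives the time, the measured TCP pose, the force, the opening and the grip force at its end, in the units of the state.
- get_obs(): the state, without advancing time (a new reading comes with each control period).
- read_camera(name): name is "side" or "top" or "wrist"; returns a dict with "frame" (400x640x3 uint8, red, green, blue), "K" (3x3 intrinsics, pixels), "R" (3x3) and "t" (3): a world point X has camera coordinates R X + t. Camera axes: x right, y down, z forward; pixel columns grow to the right and rows downward; lengths in mm; the calibration is good to about 2 mm. The wrist camera is an equidistant fisheye: a pixel r from the principal point sees the ray r / f radians off the axis. A picture is of the moment at which its call begins. There is no depth.
- sign_off(): hands the job in; it is judged then, once.
The state is a dict: "clock": time; "joint_positions": joint angles; "qd": joint speeds; "tau": joint torques, N m; "eef_pos": TCP position; "orientation": TCP orientation; "force": force on the tool from outside, world axes, zero at the start; "wrist_torque": the same for the moment, N m; "gripper_width": finger opening in mm; "finger_force": force on a finger pad.
Only numpy, scipy, OpenCV 4.12 (cv2) and the standard library are available. Lean on these libraries where they do the work, as an engineer would, in place of code of your own. Each camera call takes 0.05 s, during which the arm holds its last target. There are 200 camera calls.

## Working session

There is one attempt and no reset: what is moved stays moved. The work goes in short steps, Python scripts to look and compute and a tool call to move; the robot and the scene stay as the last step left them, time stands still between calls to the robot, and variables do not carry over. Pictures are saved under pics/ and viewed, at most 10 in all, crops included, and the job is handed in when it is done.

Besides the shell and the picture viewer there is one more tool, called after ">>>" as name(argument=value, ...), one argument or row to a line, values as JSON. arm_command: Moves the arm, as the interface text tells. Its arguments: {"type":"object","properties":{"rows":{"type":"array"},"newtons":{"type":"number"}},"required":["rows"]}

```bash
mkdir -p pics; cat > h.py <<'E'
import numpy as np,cv2
from cell import get_obs,read_camera
def snap(n,f):
    d=read_camera(n); cv2.imwrite(f,d['frame'][:,:,::-1]); np.savez(f[:-4]+'.npz',K=d['K'],R=d['R'],t=d['t'],frame=d['frame'])
def plane(f,uv,z):
    d=np.load(f[:-4]+'.npz');K,R,t=d['K'],d['R'],d['t'].ravel()
    c=-R.T@t; r=R.T@np.linalg.inv(K)@np.array([*uv,1.]); return c+r*(z-c[2])/r[2]
def proj(f,X):
    d=np.load(f[:-4]+'.npz');p=d['K']@(d['R']@np.array(X,float)+d['t'].ravel());return p[:2]/p[2]
E
python3 - <<'E'
from h import *
for n in('side','top'):
    snap(n,f'pics/{n}1.png'); d=np.load(f'pics/{n}1.npz'); print(n,d['K'].tolist(),(-d['R'].T@d['t'].ravel()))
o=get_obs();print(o['orientation'],o['clock'],o['gripper_width'])
E
```

```text
side [[393.9283458708944, 0.0, 317.6453975502001], [0.0, 393.9283458708944, 202.0877128769389], [0.0, 0.0, 1.0]] [428.52678199 643.49409983 813.63402582]
top [[511.5116307286406, 0.0, 317.7520106214581], [0.0, 511.5116307286406, 207.68931940849882], [0.0, 0.0, 1.0]] [ 463.11232427  -44.47455255 1224.0823401 ]
[ 9.86021603e-01  1.66613994e-01 -4.99089038e-05 -1.08267861e-03] 0.1 85.20362341253418
```

View pics/top1.png

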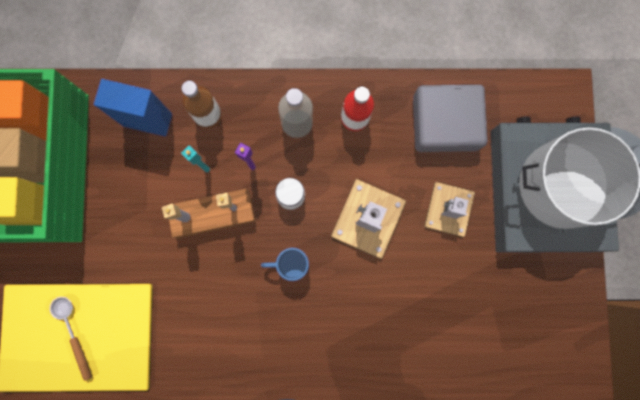

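View pics/side1.png

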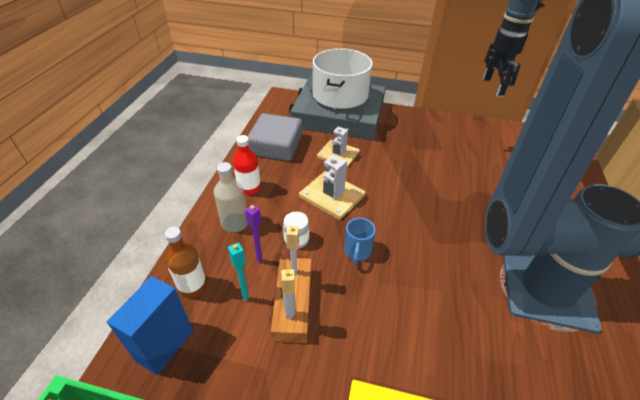

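The top view shows the rack at (210,212) with two wooden grips at (170,211) and (222,200). The larger holder is at (370,217) and the smaller at (455,207). The turquoise (190,155) and purple (244,152) rods are decoys. The mug is at (292,264) and the tin at (290,194). I'll enlarge the rack and holder.

```bash
python3 - <<'E'
from h import *
t=cv2.imread('pics/top1.png');s=cv2.imread('pics/side1.png')
r=lambda im,x,y,w,h,k:cv2.resize(im[y:y+h,x:x+w],None,fx=k,fy=k,interpolation=cv2.INTER_CUBIC)
a=np.hstack([r(t,150,180,110,75,4)[:300,:400],r(t,330,175,80,60,5)])
b=np.hstack([r(s,265,215,80,60,5)[:300],r(s,300,145,80,60,5)])
cv2.imwrite('pics/c1.png',np.vstack([a,b]))
E
```

```text
(no output)
```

View pics/c1.png

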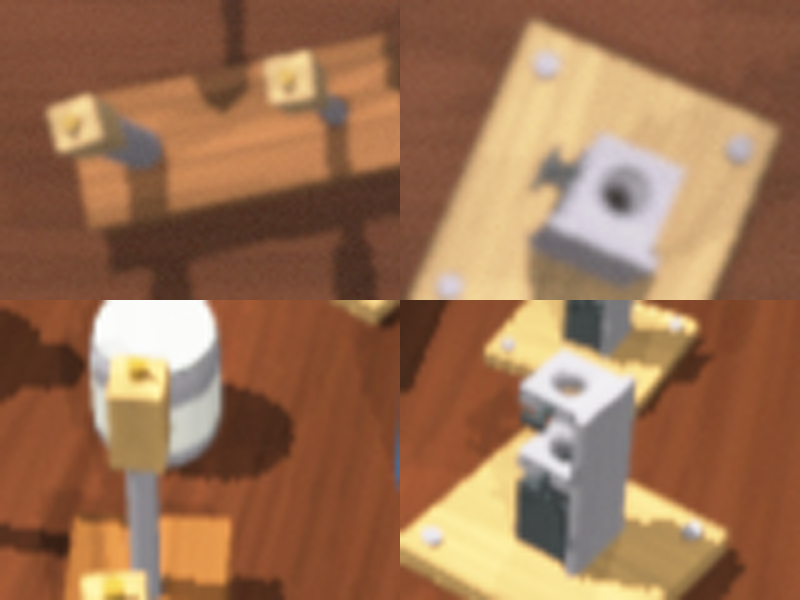

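The right-hand grip (222,200) has the slim grey rod, so it is the mast. The left one (170,211) has a thick rod and stays in the rack. The holder's upper bore is at top (375,213) and side (334,161), with its plate on the robot-facing side.

```bash
python3 - <<'E'
from h import *
T='pics/top1.png';S='pics/side1.png'
g=plane(T,(222.2,200),195);g2=plane(S,(293,229.4),195);print('grip',g,g2)
h=plane(T,(375,213.4),132);h2=plane(S,(334,161.4),132);print('hole',h,h2)
print('thick',plane(T,(169.5,211.5),195))
c=lambda x,y:plane(T,(150+x/4,180+y/4),195)
for a,b in[((263,62),(308,52)),((272,108),(320,98)),((263,62),(272,108)),((308,52),(320,98))]:
    d=c(*b)-c(*a);print(np.degrees(np.arctan2(d[1],d[0])),np.linalg.norm(d))
# base board edge
p=[plane(T,(330+(x-400)/5,175+y/5),16) for x,y in[(530,20),(775,130)]];d=p[1]-p[0];print(np.linalg.norm(d),np.degrees(np.arctan2(d[1],d[0])))
for n,u,z in[('mug',(292,262),85),('tin',(290,188),75)]:print(n,plane(T,u,z))
from scipy.spatial.transform import Rotation as R
print(R.from_quat(get_obs()['orientation']).as_matrix())
E
```

```text
grip [592.81530576 132.8515095  195.        ] [594.18016149 134.83349986 195.        ]
hole [ 571.12467537 -184.29170973  132.        ] [ 571.57103002 -179.09973206  132.        ]
thick [569.67168075 238.30510016 195.        ]
-77.37341880921831 23.18735772718694
-78.19810641495997 24.608074933114843
-168.06239512387216 23.944122861877837
-164.7100038895091 24.322850938709912
128.03886007497485 -114.59188402722394
mug [468.11545673  -4.56036793  85.        ]
tin [6.35085487e+02 6.21935572e-01 7.50000000e+01]
[[ 9.44479549e-01  3.28569886e-01 -4.59201328e-04]
 [ 3.28570102e-01 -9.44477210e-01  2.11845795e-03]
 [ 2.62356299e-04 -2.15172004e-03 -9.99997651e-01]]
```

The measurements agree with each other: the grips are about 108 mm apart (110 nominal), and grip and rack yaw are both about 12.4°. The mast is at about (593.5,134) and the bore at about (571,-182). I'll go above the holder and look from close by.

>>> arm_command(
  rows=[
    {"x":44,"y":35,"z":20,"rz":-0.06},
    {"x":88,"y":70,"z":40,"rz":-0.12},
    {"x":132,"y":105,"z":60,"rz":-0.12},
    {"x":176,"y":140,"z":80,"rz":-0.12},
    {"x":220,"y":175,"z":88,"rz":-0.12},
    {"x":264,"y":210,"z":88,"rz":-0.12},
    {"x":308,"y":245,"z":88,"rz":-0.12},
    {"x":352,"y":280,"z":88,"rz":-0.12},
    {"x":399,"y":314,"z":88,"rz":-0.12},
    {"x":399,"y":314,"z":88,"rz":-0.12},
  ],
)

```text
schema error: expected keys x, y, z, rx, ry, rz, hand
```

```bash
python3 - <<'E'
from h import *
snap('wrist','pics/w1.png');d=np.load('pics/w1.npz');print(d['K'],d['R'],-d['R'].T@d['t'].ravel());o=get_obs();print(o['eef_pos'],o['joint_positions'],o['clock'])
E
```

```text
[[309.70691629   0.         316.05517766]
 [  0.         309.70691629 203.16661691]
 [  0.           0.           1.        ]] [[ 0.32715907 -0.9449676  -0.00178055]
 [-0.90931581 -0.31532758  0.27150189]
 [-0.25712194 -0.08720522 -0.96243626]] [ 237.61657386 -472.72740723  371.5760525 ]
[ 172.39074852 -495.40795389  241.36074858] [-1.36382166e+00  4.86062566e-02  9.79338930e-02  1.62198321e+00
  1.66207690e-05  1.44300226e+00] 0.15
```

View pics/w1.png

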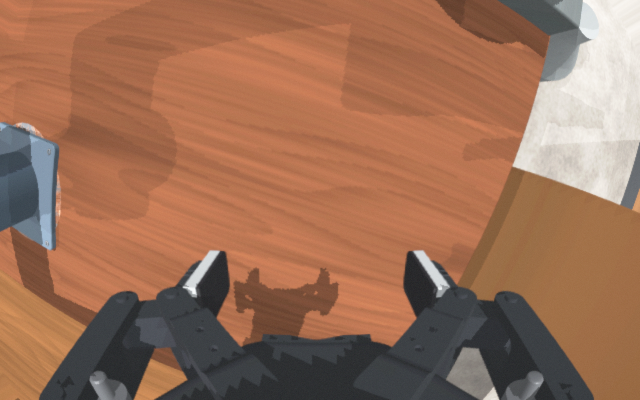

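The move was refused because every key is required, so the picture shows the start pose, with only the bare table and the open fingers at (205,275) and (425,275). I'll resend it in full.

>>> arm_command(
  rows=[
    {"x":42,"y":35,"z":20,"rx":0,"ry":0,"rz":-0.06,"hand":1},
    {"x":84,"y":70,"z":40,"rx":0,"ry":0,"rz":-0.12,"hand":1},
    {"x":126,"y":105,"z":60,"rx":0,"ry":0,"rz":-0.12,"hand":1},
    {"x":168,"y":140,"z":80,"rx":0,"ry":0,"rz":-0.12,"hand":1},
    {"x":210,"y":175,"z":88,"rx":0,"ry":0,"rz":-0.12,"hand":1},
    {"x":252,"y":210,"z":88,"rx":0,"ry":0,"rz":-0.12,"hand":1},
    {"x":294,"y":245,"z":88,"rx":0,"ry":0,"rz":-0.12,"hand":1},
    {"x":336,"y":280,"z":88,"rx":0,"ry":0,"rz":-0.12,"hand":1},
    {"x":370,"y":314,"z":88,"rx":0,"ry":0,"rz":-0.12,"hand":1},
    {"x":370,"y":314,"z":88,"rx":0,"ry":0,"rz":-0.12,"hand":1},
  ],
)

```text
clock: 1.4
eef_pos: [544.1, -179.2, 328.9]
orientation: [0.994, 0.11, -0.001, -0.001]
force: [-0.8, -1.2, 0.4]
gripper_width: 85.3
finger_force: 0.0
```

```bash
python3 - <<'E'
from h import *
snap('wrist','pics/w2.png');o=get_obs();print(o['eef_pos'],o['joint_positions'],o['clock'])
d=np.load('pics/w2.npz');print(-d['R'].T@d['t'].ravel())
E
```

```text
[ 543.00847479 -180.66185259  329.29314048] [-4.38095391e-01  2.23098096e-01  4.68856316e-01  1.81848034e+00
 -4.85597225e-04  2.48570634e+00] 1.45
[ 611.69451579 -164.12855385  459.11355595]
```

View pics/w2.png

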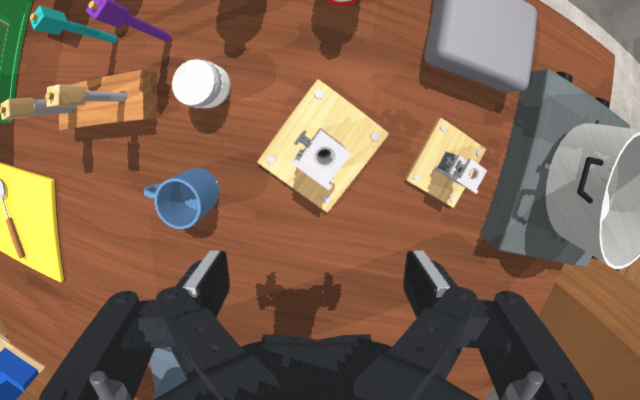

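The wrist view shows the large holder's bore at about (324,156), the small holder at (462,170), and the mast's grip top at about (52,96).

```bash
cat >> h.py <<'E'
def wplane(f,uv,z):
    d=np.load(f[:-4]+'.npz');K,R,t=d['K'],d['R'],d['t'].ravel()
    q=np.array([(uv[0]-K[0,2]),(uv[1]-K[1,2])])/K[0,0];th=np.linalg.norm(q)
    r=R.T@np.array([*(q/th*np.sin(th)),np.cos(th)]);c=-R.T@t;return c+r*(z-c[2])/r[2]
E
python3 - <<'E'
from h import *
W='pics/w2.png'
print(wplane(W,(324,156),132),wplane(W,(52,96),195))
im=np.load('pics/w2.npz')['frame'][:,:,::-1]
cv2.imwrite('pics/c2.png',cv2.resize(im[120:195,275:375],None,fx=8,fy=8,interpolation=cv2.INTER_CUBIC))
E
```

```text
[ 573.58228824 -180.69973283  132.        ] [595.64367305 133.46882617 195.        ]
```

View pics/c2.png

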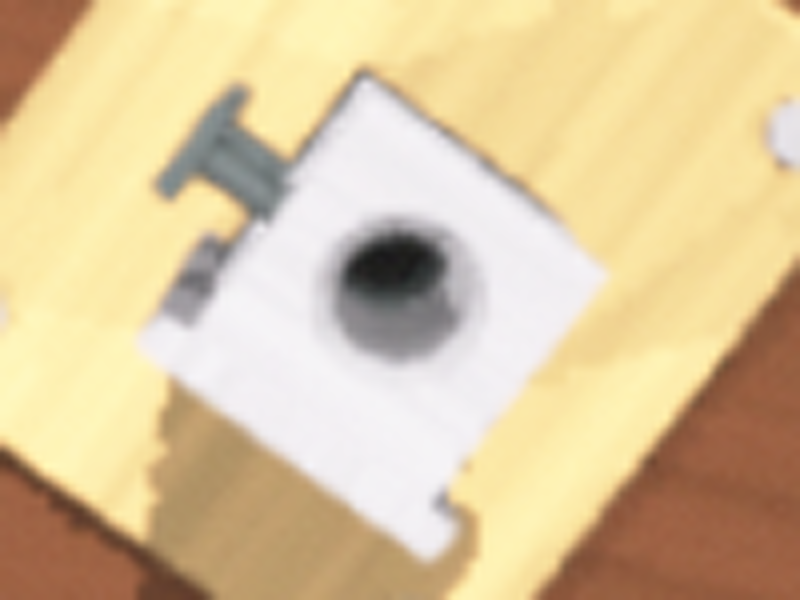

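The rim centre is at (325.2,156.1) in the wrist frame, giving the bore at about (572.5,-181.5). The mast estimates agree at about (594,134). I'll move above the mast.

>>> arm_command(
  rows=[
    {"x":10,"y":55,"z":0,"rx":0,"ry":0,"rz":0,"hand":1},
    {"x":20,"y":110,"z":0,"rx":0,"ry":0,"rz":0,"hand":1},
    {"x":30,"y":165,"z":0,"rx":0,"ry":0,"rz":0,"hand":1},
    {"x":40,"y":220,"z":0,"rx":0,"ry":0,"rz":0,"hand":1},
    {"x":48,"y":270,"z":0,"rx":0,"ry":0,"rz":0,"hand":1},
    {"x":51.5,"y":316,"z":0,"rx":0,"ry":0,"rz":0,"hand":1},
    {"x":51.5,"y":316,"z":-40,"rx":0,"ry":0,"rz":0,"hand":1},
    {"x":51.5,"y":316,"z":-80,"rx":0,"ry":0,"rz":0,"hand":1},
    {"x":51.5,"y":316,"z":-90,"rx":0,"ry":0,"rz":0,"hand":1},
    {"x":51.5,"y":316,"z":-90,"rx":0,"ry":0,"rz":0,"hand":1},
  ],
)

```text
clock: 2.7
eef_pos: [593.7, 133.0, 240.3]
orientation: [0.994, 0.106, -0.001, 0.0]
force: [-0.7, 0.8, 0.3]
gripper_width: 85.6
finger_force: 0.0
```

```bash
python3 - <<'E'
from h import *
snap('wrist','pics/w3.png');o=get_obs();print(o['eef_pos'],o['joint_positions'],o['clock'])
E
```

```text
[594.46159913 133.2520375  241.87581297] [ 1.10553048e-01  2.71503439e-01  3.49310346e-01  1.64673792e+00
 -1.55071645e-04  3.03870814e+00] 2.75
```

View pics/w3.png

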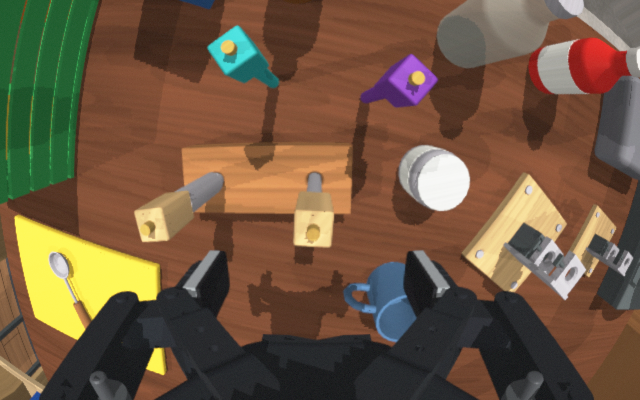

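The mast's brass stub is at (313,232), midway between the pads (columns 205 and 428) and square to them. The thick rod's grip at (152,228) is clear of the left finger.

```bash
python3 - <<'E'
from h import *
print(wplane('pics/w3.png',(313,232),203))
E
```

```text
[597.4529934  135.86118835 203.        ]
```

>>> arm_command(
  rows=[
    {"x":0,"y":0,"z":-25,"rx":0,"ry":0,"rz":0,"hand":1},
    {"x":0,"y":0,"z":-50,"rx":0,"ry":0,"rz":0,"hand":1},
    {"x":0,"y":0,"z":-70,"rx":0,"ry":0,"rz":0,"hand":1},
    {"x":0,"y":0,"z":-78,"rx":0,"ry":0,"rz":0,"hand":1},
    {"x":0,"y":0,"z":-78,"rx":0,"ry":0,"rz":0,"hand":1},
    {"x":0,"y":0,"z":-78,"rx":0,"ry":0,"rz":0,"hand":1},
  ],
)

```text
clock: 3.5
eef_pos: [595.0, 134.2, 164.2]
orientation: [0.994, 0.107, 0.002, 0.0]
force: [0.5, 0.0, 0.3]
gripper_width: 85.1
finger_force: 0.0
```

>>> arm_command(
  rows=[
    {"x":1.5,"y":1,"z":0,"rx":0,"ry":0,"rz":0,"hand":1},
    {"x":1.5,"y":1,"z":0,"rx":0,"ry":0,"rz":0,"hand":0},
    {"x":1.5,"y":1,"z":0,"rx":0,"ry":0,"rz":0,"hand":0},
    {"x":1.5,"y":1,"z":0,"rx":0,"ry":0,"rz":0,"hand":0},
    {"x":1.5,"y":1,"z":0,"rx":0,"ry":0,"rz":0,"hand":0},
    {"x":1.5,"y":1,"z":0,"rx":0,"ry":0,"rz":0,"hand":0},
    {"x":1.5,"y":1,"z":0,"rx":0,"ry":0,"rz":0,"hand":0},
    {"x":1.5,"y":1,"z":0,"rx":0,"ry":0,"rz":0,"hand":0},
  ],
  newtons=60,
)

```text
clock: 4.5
eef_pos: [595.5, 135.2, 162.4]
orientation: [0.994, 0.107, 0.0, -0.0]
force: [-0.3, 0.1, 0.9]
gripper_width: 23.4
finger_force: 59.4
```

Gripped at 23.4 mm opening. Now I'll lift straight up.

>>> arm_command(
  rows=[
    {"x":0,"y":0,"z":20,"rx":0,"ry":0,"rz":0,"hand":0},
    {"x":0,"y":0,"z":45,"rx":0,"ry":0,"rz":0,"hand":0},
    {"x":0,"y":0,"z":75,"rx":0,"ry":0,"rz":0,"hand":0},
    {"x":0,"y":0,"z":105,"rx":0,"ry":0,"rz":0,"hand":0},
    {"x":0,"y":0,"z":135,"rx":0,"ry":0,"rz":0,"hand":0},
    {"x":0,"y":0,"z":160,"rx":0,"ry":0,"rz":0,"hand":0},
    {"x":0,"y":0,"z":170,"rx":0,"ry":0,"rz":0,"hand":0},
    {"x":0,"y":0,"z":170,"rx":0,"ry":0,"rz":0,"hand":0},
  ],
)

```text
clock: 5.5
eef_pos: [595.8, 135.2, 332.4]
orientation: [0.994, 0.107, 0.0, 0.0]
force: [-0.9, -0.3, -1.6]
gripper_width: 22.9
finger_force: 59.1
```

>>> arm_command(
  rows=[
    {"x":-2,"y":-30,"z":0,"rx":0,"ry":0,"rz":0,"hand":0},
    {"x":-5,"y":-75,"z":0,"rx":0,"ry":0,"rz":0,"hand":0},
    {"x":-9,"y":-120,"z":0,"rx":0,"ry":0,"rz":0,"hand":0},
    {"x":-12,"y":-165,"z":0,"rx":0,"ry":0,"rz":0,"hand":0},
    {"x":-15,"y":-210,"z":0,"rx":0,"ry":0,"rz":0,"hand":0},
    {"x":-18,"y":-255,"z":0,"rx":0,"ry":0,"rz":0,"hand":0},
    {"x":-21,"y":-290,"z":0,"rx":0,"ry":0,"rz":0,"hand":0},
    {"x":-23,"y":-317,"z":-10,"rx":0,"ry":0,"rz":0,"hand":0},
    {"x":-23,"y":-317,"z":-25,"rx":0,"ry":0,"rz":0,"hand":0},
    {"x":-23,"y":-317,"z":-25,"rx":0,"ry":0,"rz":0,"hand":0},
  ],
)

```text
clock: 6.75
eef_pos: [571.2, -181.8, 303.7]
orientation: [0.994, 0.107, -0.003, -0.002]
force: [0.1, 0.2, -1.6]
gripper_width: 23.2
finger_force: 59.2
```

```bash
python3 - <<'E'
from h import *
for n in('wrist','side'):snap(n,f'pics/{n}4.png')
o=get_obs();p=o['eef_pos'];print(p,o['joint_positions'])
print(proj('pics/side4.png',[p[0],p[1],p[2]-157]),proj('pics/side4.png',[572.5,-181.5,132]))
r=lambda im,x,y,w,h,k:cv2.resize(im[y:y+h,x:x+w],None,fx=k,fy=k,interpolation=cv2.INTER_CUBIC)
s=cv2.imread('pics/side4.png');w=cv2.imread('pics/wrist4.png')
cv2.imwrite('pics/c4.png',np.hstack([r(s,310,110,50,75,8),r(w,266,130,100,150,4)]))
E
```

```text
[ 572.04201118 -181.41329993  306.2640729 ] [-4.18857092e-01  2.85458207e-01  4.96339111e-01  1.78400709e+00
  9.22558415e-05  2.50762316e+00]
[334.31032936 155.85673753] [333.85074745 160.80134217]
```

View pics/c4.png

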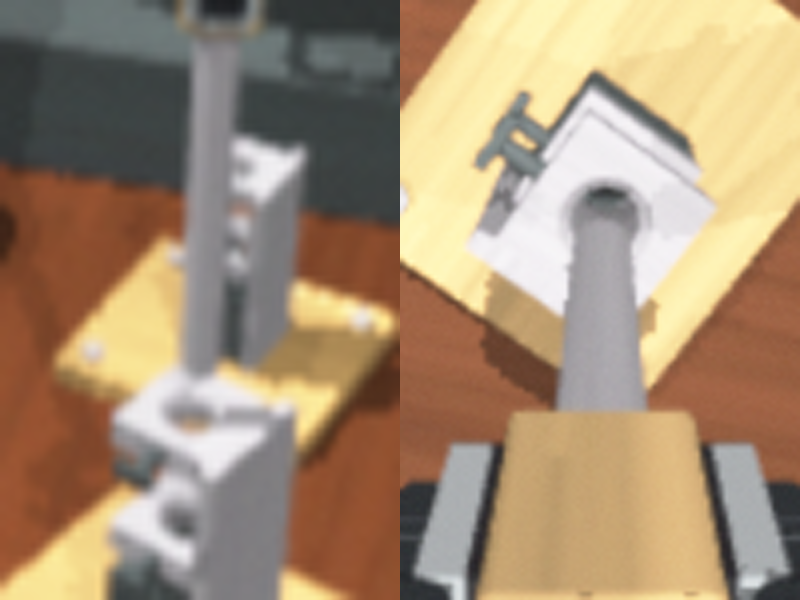

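The side crop shows the tip at about (335,156), just above the bore (333.8,161.3), and the wrist crop shows rod and bore laterally in line (column about 317). I'll check the x offset and the tilt with numbers.

```bash
python3 - <<'E'
from h import *
W='pics/wrist4.png';S='pics/side4.png'
print('hole wrist',wplane(W,(317.4,185),132), 'rim far',wplane(W,(317.4,130+178/4),132))
print('hole l/r',wplane(W,(266+160/4,185),132),wplane(W,(266+252/4,185),132))
tz=149.3
print('tip side',plane(S,(335,156.5),tz),'tip wrist far edge',wplane(W,(317.2,130+217/4),tz))
print('hole side',plane(S,(333.75,161.3),132))
for z in(tz,tz+140):print(proj(S,[572,-181.4,z]))
E
```

```text
hole wrist [ 573.0243735  -181.86996237  132.        ] rim far [ 583.45293493 -179.60965944  132.        ]
hole l/r [ 570.62146882 -170.74431934  132.        ] [ 575.48642139 -193.18778115  132.        ]
tip side [ 569.66579471 -179.15084628  149.3       ] tip wrist far edge [ 577.50030187 -180.69733716  149.3       ]
hole side [ 572.31830851 -179.34169306  132.        ]
[334.32519226 155.85175762]
[337.05890062 110.6684534 ]
```

The tip may lie 1–2 mm short in x, well inside the countersink's capture. I'll nudge it +1 mm in x and go slowly through the upper collar, watching the force.

>>> arm_command(
  rows=[
    {"x":1,"y":0,"z":-10,"rx":0,"ry":0,"rz":0,"hand":0},
    {"x":1,"y":0,"z":-15,"rx":0,"ry":0,"rz":0,"hand":0},
    {"x":1,"y":0,"z":-19,"rx":0,"ry":0,"rz":0,"hand":0},
    {"x":1,"y":0,"z":-23,"rx":0,"ry":0,"rz":0,"hand":0},
    {"x":1,"y":0,"z":-27,"rx":0,"ry":0,"rz":0,"hand":0},
    {"x":1,"y":0,"z":-30,"rx":0,"ry":0,"rz":0,"hand":0},
    {"x":1,"y":0,"z":-30,"rx":0,"ry":0,"rz":0,"hand":0},
  ],
)

```text
clock: 7.72
eef_pos: [573.4, -181.8, 277.0]
orientation: [0.994, 0.107, -0.0, -0.0]
force: [0.2, 0.3, -1.7]
gripper_width: 23.3
finger_force: 59.3
```

>>> arm_command(
  rows=[
    {"x":0,"y":0,"z":-5,"rx":0,"ry":0,"rz":0,"hand":0},
    {"x":0,"y":0,"z":-10,"rx":0,"ry":0,"rz":0,"hand":0},
    {"x":0,"y":0,"z":-15,"rx":0,"ry":0,"rz":0,"hand":0},
    {"x":0,"y":0,"z":-20,"rx":0,"ry":0,"rz":0,"hand":0},
    {"x":0,"y":0,"z":-25,"rx":0,"ry":0,"rz":0,"hand":0},
    {"x":0,"y":0,"z":-30,"rx":0,"ry":0,"rz":0,"hand":0},
    {"x":0,"y":0,"z":-30,"rx":0,"ry":0,"rz":0,"hand":0},
  ],
)

```text
clock: 8.6
eef_pos: [573.2, -181.7, 246.6]
orientation: [0.994, 0.107, -0.0, -0.0]
force: [-0.3, 0.7, -2.2]
gripper_width: 23.3
finger_force: 59.3
```

```bash
python3 -c "
from cell import get_obs
o=get_obs();print(o['eef_pos'],o['force'],o['wrist_torque'])"
```

```text
[ 573.19858883 -181.71638298  246.60859151] [-0.3149345   0.68539185 -2.22520082] [-0.05490855  0.01625573  0.03273316]
```

>>> arm_command(
  rows=[
    {"x":0,"y":0,"z":-4,"rx":0,"ry":0,"rz":0,"hand":0},
    {"x":0,"y":0,"z":-8,"rx":0,"ry":0,"rz":0,"hand":0},
    {"x":0,"y":0,"z":-12,"rx":0,"ry":0,"rz":0,"hand":0},
    {"x":0,"y":0,"z":-16,"rx":0,"ry":0,"rz":0,"hand":0},
    {"x":0,"y":0,"z":-20,"rx":0,"ry":0,"rz":0,"hand":0},
    {"x":0,"y":0,"z":-24,"rx":0,"ry":0,"rz":0,"hand":0},
    {"x":0,"y":0,"z":-28,"rx":0,"ry":0,"rz":0,"hand":0},
    {"x":0,"y":0,"z":-28,"rx":0,"ry":0,"rz":0,"hand":0},
    {"x":0,"y":0,"z":-28,"rx":0,"ry":0,"rz":0,"hand":0},
  ],
)

```text
clock: 9.72
eef_pos: [573.5, -181.9, 219.4]
orientation: [0.994, 0.107, 0.0, 0.0]
force: [-0.2, -0.9, -1.8]
gripper_width: 22.9
finger_force: 59.3
```

The tip is through both collars at about 62 mm with no contact. Now I'll feel for the foot in small steps.

>>> arm_command(
  rows=[
    {"x":0,"y":0,"z":-3,"rx":0,"ry":0,"rz":0,"hand":0},
    {"x":0,"y":0,"z":-6,"rx":0,"ry":0,"rz":0,"hand":0},
    {"x":0,"y":0,"z":-9,"rx":0,"ry":0,"rz":0,"hand":0},
    {"x":0,"y":0,"z":-9,"rx":0,"ry":0,"rz":0,"hand":0},
    {"x":0,"y":0,"z":-9,"rx":0,"ry":0,"rz":0,"hand":0},
  ],
)

```text
clock: 10.35
eef_pos: [573.5, -181.8, 210.3]
orientation: [0.994, 0.107, -0.0, -0.0]
force: [-0.0, 1.1, -1.8]
gripper_width: 23.1
finger_force: 59.3
```

>>> arm_command(
  rows=[
    {"x":0,"y":0,"z":-2,"rx":0,"ry":0,"rz":0,"hand":0},
    {"x":0,"y":0,"z":-4,"rx":0,"ry":0,"rz":0,"hand":0},
    {"x":0,"y":0,"z":-4,"rx":0,"ry":0,"rz":0,"hand":0},
    {"x":0,"y":0,"z":-4,"rx":0,"ry":0,"rz":0,"hand":0},
  ],
)

```text
clock: 10.85
eef_pos: [573.5, -181.8, 206.3]
orientation: [0.994, 0.107, -0.0, -0.0]
force: [-0.2, -0.1, -2.2]
gripper_width: 23.0
finger_force: 59.3
```

>>> arm_command(
  rows=[
    {"x":0,"y":0,"z":-2,"rx":0,"ry":0,"rz":0,"hand":0},
    {"x":0,"y":0,"z":-3,"rx":0,"ry":0,"rz":0,"hand":0},
    {"x":0,"y":0,"z":-3,"rx":0,"ry":0,"rz":0,"hand":0},
    {"x":0,"y":0,"z":-3,"rx":0,"ry":0,"rz":0,"hand":0},
  ],
)

```text
clock: 11.35
eef_pos: [573.5, -181.8, 203.3]
orientation: [0.994, 0.107, -0.0, 0.0]
force: [0.2, -0.7, -0.7]
gripper_width: 23.2
finger_force: 59.3
```

>>> arm_command(
  rows=[
    {"x":0,"y":0,"z":-2,"rx":0,"ry":0,"rz":0,"hand":0},
    {"x":0,"y":0,"z":-4,"rx":0,"ry":0,"rz":0,"hand":0},
    {"x":0,"y":0,"z":-4,"rx":0,"ry":0,"rz":0,"hand":0},
    {"x":0,"y":0,"z":-4,"rx":0,"ry":0,"rz":0,"hand":0},
  ],
)

```text
clock: 11.85
eef_pos: [573.6, -181.9, 199.6]
orientation: [0.994, 0.107, 0.0, 0.0]
force: [0.1, -0.4, 0.6]
gripper_width: 23.3
finger_force: 59.4
```

```bash
python3 -c "
from cell import get_obs,read_camera
for i in range(6):
  read_camera('top');o=get_obs();print(o['eef_pos'],o['force'])"
```

```text
[ 573.58939284 -181.87789907  199.58778254] [-0.30283236 -0.00572296  0.84114229]
[ 573.57348357 -181.87192664  199.54708403] [-0.19947982  0.5203704   0.86728411]
[ 573.56703174 -181.89552807  199.52783227] [-0.66748119  0.25677007 -0.33447484]
[ 573.59126941 -181.90077994  199.48994094] [-0.65974203  0.06025549 -0.22227243]
[ 573.57659497 -181.88350113  199.50669252] [ 0.34837154  0.33064116 -0.2553601 ]
[ 573.58361484 -181.92085333  199.47411143] [-0.39690749 -0.44077068  0.72683233]
```

The foot is felt: the net push is about 2.1 N, so it is roughly 1.7 mm down. I'll press 5.5 mm more.

>>> arm_command(
  rows=[
    {"x":0,"y":0,"z":-1.5,"rx":0,"ry":0,"rz":0,"hand":0},
    {"x":0,"y":0,"z":-3,"rx":0,"ry":0,"rz":0,"hand":0},
    {"x":0,"y":0,"z":-4.5,"rx":0,"ry":0,"rz":0,"hand":0},
    {"x":0,"y":0,"z":-5.5,"rx":0,"ry":0,"rz":0,"hand":0},
    {"x":0,"y":0,"z":-5.5,"rx":0,"ry":0,"rz":0,"hand":0},
    {"x":0,"y":0,"z":-5.5,"rx":0,"ry":0,"rz":0,"hand":0},
    {"x":0,"y":0,"z":-5.5,"rx":0,"ry":0,"rz":0,"hand":0},
  ],
)

```text
clock: 13.02
eef_pos: [573.7, -181.9, 194.1]
orientation: [0.994, 0.107, 0.0, 0.0]
force: [0.1, 0.1, 3.6]
gripper_width: 23.6
finger_force: 60.0
```

```bash
python3 -c "
from cell import get_obs,read_camera
import numpy as np
F=[]
for i in range(14):
  read_camera('top');o=get_obs();F.append([*o['force'],*o['eef_pos'],*o['wrist_torque']])
print(np.mean(F,0).round(2),np.std(F,0).round(2),o['finger_force'],o['clock'],o['gripper_width'])"
```

```text
[ 2.5000e-01  1.0000e-01  4.3300e+00  5.7362e+02 -1.8192e+02  1.9393e+02
  4.0000e-02  3.0000e-02  0.0000e+00] [0.45 0.33 0.36 0.02 0.01 0.05 0.03 0.04 0.03] 59.98104214668274 13.725 23.583851817132032
```

The net push is 6.2 N, so the foot is about 6.7 mm down. The mast is steady, with no side load.

```bash
python3 -c "
from cell import sign_off
print(sign_off())"
```

```text
the job is handed in; nothing more can be done
None
```

The job is handed in, result not reported: the mast stands through both collars, still gripped, upright and still, pressing the spring foot down about 6.7 mm (judged from the 6.2 N push-back); the thick rod, mug and tin were not touched.

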